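# Fit the splined lever to the sloped cam vice and clamp the die block

### The job

Clamp the brass block that lies in the sloped vice: take the lever with the splined hole from the bench (the spare with the square hole does not fit), match its wide keyway to the wide key of the vice's spindle and slide it fully home. Only then swing the safety catch right out of the lever's way, and pull the lever round, towards the front of the vice, to its stop, so that the jaw grips the block; leave the lever seated on the spindle. Do not knock the bench lamp, and leave the spare lever and the other loose things where they are.

Things in the scene. Friction and masses are not known exactly. Their poses are not given: they have to be found in the camera images.
- lever_hub (a point): the vice's lever, the longer steel one, lying flat on the bench: point on its hub's axis, 15 mm above the underside. Hub 42 mm across flats (square to x and y), 30 mm high, bored through for a 4-key spline: keyway at +x 13.4 mm wide, the others 9.4; 30.4 mm over keyways, 20.4 over lands. z = hub axis, grip side up; x = along the arm to the grip. About 340 g, balance point 18 mm along x.
- lever_grip (a point): middle of the lever's turned wooden grip, 130 mm along x from the hub axis and 21 mm above lever_hub; same axes. The grip stands parallel to the hub axis, 22 mm thick, from 10 to 62 mm above the lever's underside. The arm is a flat bar 16 mm wide, 10 mm thick, level with the underside.
- spindle_seat (a point): the vice's spindle: point on its axis on the round shoulder (38 mm wide) where the lever's underside comes to rest. z = up the spindle, square to the sloped bed, leaning 30 deg to the vice's front; x = the wide key, where the lever's arm will point. Above: core 18 mm, keys 7 mm wide (at +x 11), 28 mm over tips, 25 mm long (last 4 mm slimmer), tapered nose to 33 mm. Shoulder 35 mm above the bed.
- spindle_home (a point): point on the spindle axis 15 mm above the shoulder: lever_hub lies here when the lever is fully home. Same axes as spindle_seat.
- spindle (a joint): turn of the spindle, rad: at 0 its wide key points to the vice's left (seen from the front); growing (anticlockwise from above) turns it to the front and closes the jaw by a cam. Starts between -0.45 and 0.1; the jaw meets the block near 0.9; stop at 1.3. Friction 0.5 N m holds it where it is left; the closed jaw adds up to 0.2 N m. A seated lever has about 0.1 rad of play.
- catch_tab (a point): the safety catch: steel finger (12 mm wide, 8 thick) at the left edge of the bed, standing square to it; a seated lever is stopped by it near spindle = 0.44. Point in its ribbed thumb tab (16 mm wide, 9 thick, from 40 to 58 mm above the pivot), 49 mm from the pivot. z = from pivot to tab, x = up the slope, y = to the vice's left, the way it swings out.
- catch_hinge (a point): the catch's pivot, on the bed's left edge, 6 mm above the bed; axes as catch_tab (they turn with the catch). The pivot's line lies 42 mm down the slope and 56 mm to the left of the spindle axis.
- catch (a joint): angle of the catch, rad: 0 = standing up, in the lever's way (start); grows as it swings out to the left, away from the spindle; 1.65 = lying out flat, its limit. Moves lightly; once well past upright (about 0.5) it falls the rest of the way by itself.
- vice: the vice, fixed: grey cast foot 122 x 124 mm carrying a bed that slopes up by 30 deg from front to back (144 mm along the slope, 124 mm wide, its middle 64 mm above the bench). Jaws 20 mm and block 26 mm high above the bed pass under the lever. Origin under the middle of the foot; x = to the back, y = to its left, z up.
- jaw: the vice's moving steel jaw with a yielding leather face, 74 mm wide, 20 mm high, between block and spindle; it slides down the slope as the spindle turns. Origin in the middle of the bed.
- die_block: the work: a loose brass block 36 x 50 x 26 mm, lying on the sloped bed against the lower, fixed jaw. Origin at the centre of its underside.
- spare_hub (a point): a spare lever that does not belong to this vice: shorter (112 mm from hub to grip), hub 36 mm across flats and 24 mm high with a plain 17 mm square hole. Point on its hub axis, 12 mm above its underside; axes as lever_hub. It lies on the bench and must stay there.
- bench_lamp: the bench lamp. Its head, a grey box, hangs over the back of the bench: from x = 0.594 to 0.688, y = -0.127 to 0.286, its underside at z = 0.231, its top at 0.294; post and arm stand behind and above it. Origin at the base.
- solder_tin: bystander: round tin 57 mm across, 28 mm high; origin at its underside.
- ring_clamp: bystander: wooden ring clamp 118 mm long (along its y), 26 mm thick, behind the vice; origin at its underside.
- borax_dish: bystander: white dish 72 mm across, 18 mm high; origin at its underside.
- polish_jar: bystander: jar 54 mm across, 50 mm high; origin at its underside.
- tweezers: bystander: tweezers 142 mm long (along its y), 9 mm high; origin at its underside.
Mind the look-alikes: they are no part of the job. Leave any blue, green or pink look-alike of the die_block alone.

How it is judged:
On the way, in this order (a step that is already met when the one before it is completed fails the run):
1. the lever is fully home on the spindle, the catch still standing (distance between lever_hub and spindle_home below 0.006 m and angle between the z axis of lever_hub and the z axis of spindle_home, either way round below 0.14 rad and angle between the x axis of lever_hub and the x axis of spindle_home, either way round below 0.2 rad and value of joint catch below 0.4 rad), for 0.2 s.
2. the catch is swung out, before the lever is pulled round (value of joint catch above 1.2 rad and value of joint spindle below 0.6 rad), for 0.2 s.
3. the lever is pulled round so that the jaw grips the block (distance between lever_hub and spindle_home below 0.006 m and angle between the z axis of lever_hub and the z axis of spindle_home, either way round below 0.14 rad and angle between the x axis of lever_hub and the x axis of spindle_home, either way round below 0.2 rad and value of joint spindle above 1.1 rad and contact force between jaw and die_block above 5 N), for 0.2 s.
At the end, for the whole second after the job is handed in: The lever sits fully home on the spindle (within 6 mm, in line with it) and is turned past 1.1 rad, the jaw presses on the block with more than 5 N, the catch is swung out beyond 1.2 rad, all at rest (all of step 3 and value of joint catch above 1.2 rad and velocity of joint spindle below 0.05 rad/s and linear speed of die_block below 0.02 m/s); the robot touches nothing.
It fails at once if the spare lever or another loose thing on the bench is moved by more than 30 mm (distance of any of solder_tin, ring_clamp, borax_dish, polish_jar, tweezers, spare_hub from where it was at the start of the episode above 0.03 m).
It fails at once if the block is pushed about or out of the jaws (more than 20 mm) (distance of die_block from where it was at the start of the episode above 0.02 m).
It fails at once if the lamp is knocked (more than 8 N) (contact force between bench_lamp and anything else above 8 N).
It also fails if it takes over 64 s, if anything falls off the work surface, if the arm or the gripper's body presses on something with over 40 N, if the wrist force passes 120 N, or if a joint passes its speed limit or range.

### The arm

A 6-joint arm with a two-finger parallel gripper is mounted at the origin on a cart in front of the work surface, level with it; the furniture and walls round the work are solid. World frame = base frame: x ahead of the robot, y to its left, z up, the work surface at z = 0. Lengths are in m, angles in rad, forces in N, time in s.
With the tool pointing down it reaches from about 0.425 to 0.95 m from the base axis. Payload 3.5 kg.
Tool frame: the origin (TCP) lies at the very end of the fingers, on their centre line; the grasp point (between the pads) lies 19 mm behind it (ctrl.grip_point_offset is the distance from the TCP to the grasp point, in m); z points along the fingers, y is the line along which they close (so a half turn about z gives the same grasp; the last joint's range is limited). The gripper opens to 85 mm and grips with 20 to 120 N. Pads are 22 mm wide; open, the fingers measure 114 mm over their backs; the gripper's body (76 mm by 85 mm) begins 54 mm behind the grasp point. The pads swing forward as they close: fully open they stand 13 mm farther back than shut.
Start: joints at [1.143, 0.286, 1.577, -0, 1.279, -0.15], TCP at [0.185, 0.649, 0.231] pointing down, gripper open.
Joint ranges: [-2.77, 2.77], [-0.9, 2.22], [0.21, 2.48], [-1.53, 4.67], [0.24, 2.81], [-2.84, 2.84]. Speed limits (rad/s): [2.79, 2.79, 3.14, 3.14, 3.14, 3.14].

### API

Orientations are given as a unit quaternion [x, y, z, w].
In Python, from plant import telemetry, vision, ctrl gives the robot as it stands.
- The arm moves only by the tool arm_command, never from a script. Its argument "series" is one flat list of numbers, 7 for each row, row after row: the shift along the tool's x, y, z in cm, then the turn, a rotation vector about the tool's x, y, z in degrees, then the closure, from 0 (fully open) to 1 (shut). A call has 1 to 10 rows; each row is the pose to reach, as a shift and turn from the pose commanded when the call began, along the tool's axes at that moment; what a row does not reach only later rows make up. A row lasts 1/12 s, in which the tool goes at most 41.7 mm and 7.16 degrees, less where a joint would pass 70% of its speed; a pose out of reach is approached as far as the arm can. A call with a gripper value outside its range is refused whole. The fingers move at their own pace and stop on an object; "force" is the grip in N (left out, the last holds). Time passes only in rows, so rows that repeat a pose let the fingers close. It gives the time, the measured TCP pose, the force, the opening and the grip force at its end, in the units of the state.
- telemetry.get_state(): the state, without advancing time (a new reading comes with each control period).
- vision.read_camera(name): name is "scene" or "top" or "wrist"; returns a dict with "color" (384x512x3 uint8, blue, green, red), "K" (3x3 intrinsics, pixels), "rvec" (rotation vector, rad) and "tvec" (3), from world to camera coordinates, as OpenCV has them; the wrist camera has in their place "T_tool_cam" (4x4, takes a point from camera to tool coordinates, whose origin is the TCP and whose axes are the flange's). Camera axes: x right, y down, z forward; pixel columns grow to the right and rows downward; lengths in m; the calibration is good to about 2 mm. The wrist camera is an equidistant fisheye: a pixel r from the principal point sees the ray r / f radians off the axis. A picture is of the moment at which its call begins: read the wrist's pose just before it. There is no depth.
- ctrl.sign_off(): hands the job in; it is judged then, once.
The state is a dict: "time": time; "qpos": joint angles; "dq": joint speeds; "joint_efforts": joint torques, N m; "eef_pos": TCP position; "tcp_rot": TCP orientation; "contact_force": force on the tool from outside, world axes, zero at the start; "wrist_torque": the same for the moment, N m; "opening": opening from 0.0 (shut) to 1.0 (fully open); "finger_force": force on a finger pad.
Only numpy, scipy, OpenCV 4.12 (cv2) and the standard library are available. Lean on these libraries where they do the work, as an engineer would, in place of code of your own. Each camera call takes 0.05 s, during which the arm holds its last target. There are 200 camera calls.

## Working session

There is one attempt and no reset: what is moved stays moved. The work goes in short steps, Python scripts to look and compute and a tool call to move; the robot and the scene stay as the last step left them, time stands still between calls to the robot, and variables do not carry over. Pictures are saved under pics/ and viewed, at most 10 in all, crops included, and the job is handed in when it is done.

Besides the shell and the picture viewer there is one more tool, called after "Emit:" by a JSON object that holds its "method" and its "body". arm_command: Moves the arm, as the interface text tells. Its arguments: {"type":"object","properties":{"series":{"type":"array","items":{"type":"number"}},"force":{"type":"number"}},"required":["series"]}

```bash
mkdir -p pics; cat > h.py <<'E'
import numpy as np, cv2
from scipy.spatial.transform import Rotation as R
from plant import telemetry, vision, ctrl
def snap(name,fn=None):
    s=telemetry.get_state(); c=vision.read_camera(name)
    if fn: cv2.imwrite('pics/'+fn,c['color'])
    return s,c
E
python3 - <<'E'
from h import *
s,a=snap('scene'); s,b=snap('top')
import pickle; pickle.dump((a,b),open('cams.pkl','wb'))
cv2.imwrite('pics/scene0.png',cv2.resize(a['color'],(800,600),interpolation=cv2.INTER_CUBIC))
cv2.imwrite('pics/top0.png',cv2.resize(b['color'],(800,600),interpolation=cv2.INTER_CUBIC))
for c in(a,b):
    Rm=cv2.Rodrigues(c['rvec'])[0]; print(-Rm.T@c['tvec'].ravel(),Rm,c['K'])
print(s)
E
```

```text
[-0.20001489  1.00576367  0.8827306 ] [[-7.54077593e-01 -6.56785339e-01  4.27936655e-05]
 [-3.76620275e-01  4.32357169e-01 -8.19282886e-01]
 [ 5.38074486e-01 -6.17818984e-01 -5.73389529e-01]] [[471.66905758   0.         254.15018817]
 [  0.         471.66905758 194.65768004]
 [  0.           0.           1.        ]]
[0.44057594 0.13367996 1.39949956] [[-1.89452838e-02 -9.99819425e-01 -1.48113945e-03]
 [-9.96164170e-01  1.90025569e-02 -8.54157387e-02]
 [ 8.54284602e-02 -1.42767363e-04 -9.96344297e-01]] [[461.27640476   0.         252.25119288]
 [  0.         461.27640476 196.13009472]
 [  0.           0.           1.        ]]
{'time': 0.05, 'qpos': array([ 1.14301022e+00,  2.87189681e-01,  1.57815775e+00,  1.68269682e-06,
        1.27860974e+00, -1.50012992e-01]), 'dq': array([ 3.97973873e-04, -5.18820733e-04, -1.12927774e-04,  1.59675731e-04,
       -1.28345737e-03,  7.38432818e-05]), 'joint_efforts': array([ 5.25541618e-04, -4.07558012e+01, -2.93924350e+01, -1.46099628e-04,
        3.58405508e-03,  5.09857543e-07]), 'eef_pos': array([0.18480134, 0.64853277, 0.22994159]), 'tcp_rot': array([ 1.38440623e-01,  9.90370030e-01, -1.13303259e-03, -3.37594201e-04]), 'contact_force': array([ 0.28817469,  0.21564971, -0.22834572]), 'wrist_torque': array([-0.03787171, -0.01316578,  0.00688354]), 'finger_force': 0.0, 'opening': 1.000710769474036}
```

View pics/scene0.png

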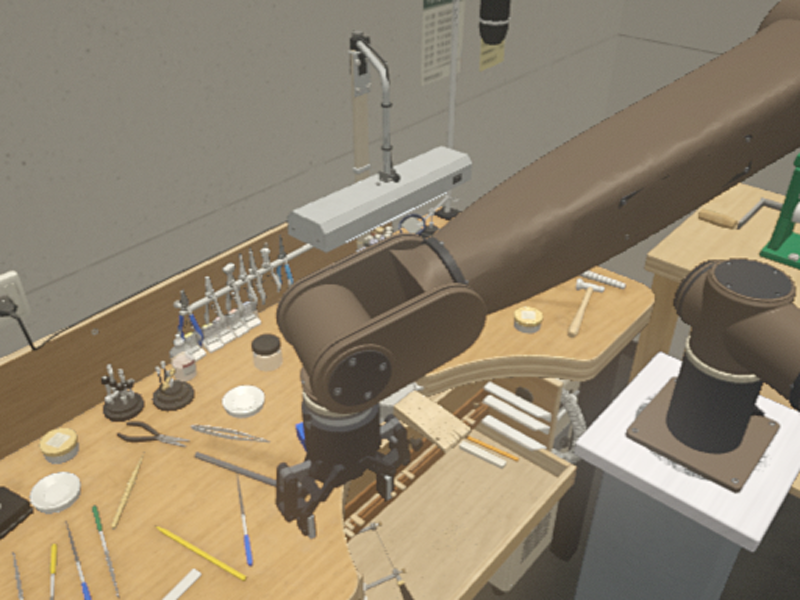

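View pics/top0.png

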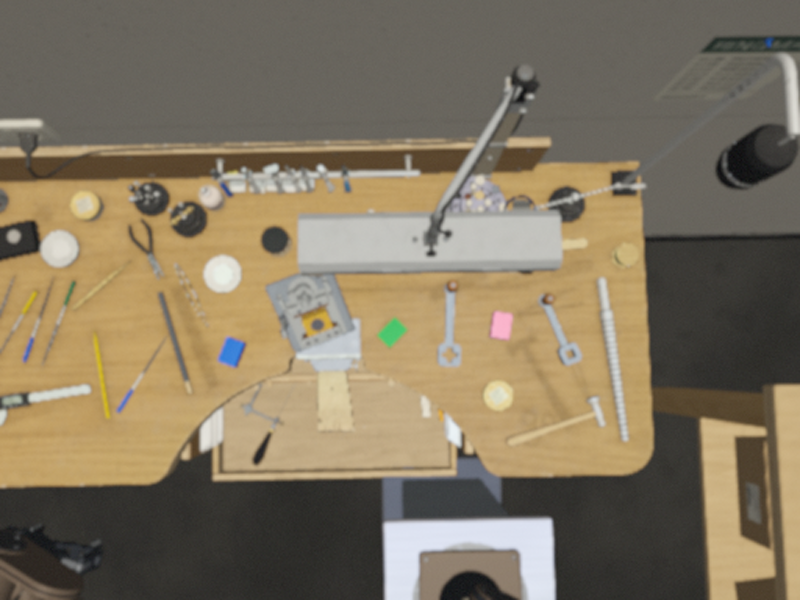

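The top view shows the vice at about (310,312) and the lamp over its back edge. The long lever has its hub at (450,355) and grip at (451,287). The spare is at (570,352) and (547,299). Next are the crops.

```bash
cat >> h.py <<'E'
def ray(c,u,v):
    Rm=cv2.Rodrigues(c['rvec'])[0]; p=cv2.undistortPoints(np.array([[[u,v]]],float),c['K'],None).ravel()
    return -Rm.T@np.ravel(c['tvec']), Rm.T@np.array([p[0],p[1],1.])
def atz(c,u,v,z):
    o,d=ray(c,u,v); return o+d*(z-o[2])/d[2]
def proj(c,P):
    return cv2.projectPoints(np.atleast_2d(np.array(P,float)),c['rvec'],c['tvec'],c['K'],None)[0].reshape(-1,2)
E
python3 - <<'E'
from h import *
import pickle; a,b=pickle.load(open('cams.pkl','rb'))
im=b['color']
c1=cv2.resize(im[165:245,160:240],(400,400),interpolation=cv2.INTER_CUBIC)
c2=cv2.resize(im[170:250,255:335],(400,400),interpolation=cv2.INTER_CUBIC)
cv2.imwrite('pics/crop1.png',np.hstack([c1,c2]))
for n,u,v,z in [('hub',450,355,.03),('grip',451,286,.062),('sp',570,353,.024),('spg',547,299,.06),('blk',319,324,.09)]:
    print(n,atz(b,u*.64-.2,v*.64-.2,z))
E
```

```text
hub [0.46422005 0.02992864 0.03      ]
grip [0.59214563 0.0272051  0.062     ]
sp [ 0.46378811 -0.19907004  0.024     ]
spg [ 0.56454195 -0.15145382  0.06      ]
blk [0.52399697 0.27139878 0.09      ]
```

View pics/crop1.png

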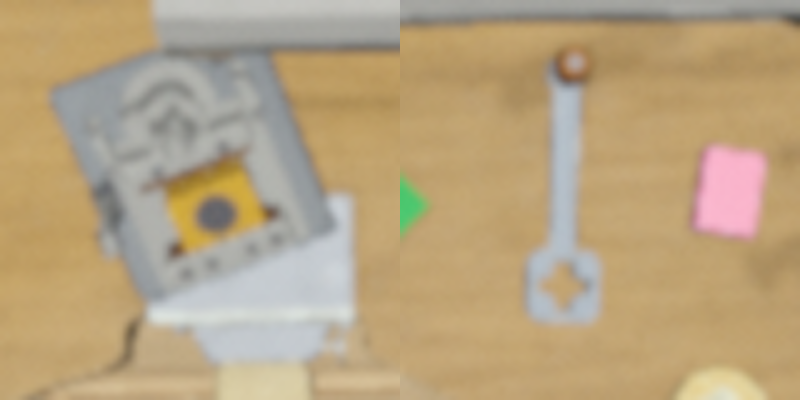

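The crop shows the lever lying grip side up, hub at crop (565,287), grip at (572,62). The vice's spindle is near crop (172,130) and its catch is at the left edge near (105,205).

```bash
cat >> h.py <<'E'
def goto(p,Rt,show=True):
    "rows in tool axes of the commanded (approx measured) pose"
    s=telemetry.get_state(); R0=R.from_quat(s['tcp_rot'])
    d=R0.inv().apply(np.array(p)-s['eef_pos'])*100; w=(R0.inv()*Rt).as_rotvec(degrees=True)
    print('shift',d.round(2),'turn',w.round(1),'|',np.linalg.norm(d).round(1),np.linalg.norm(w).round(1))
def frame(x,z):
    z=np.array(z,float);z/=np.linalg.norm(z); x=np.array(x,float); x-=z*(x@z); x/=np.linalg.norm(x)
    return R.from_matrix(np.c_[x,np.cross(z,x),z])
E
python3 - <<'E'
from h import *
s,c=snap('wrist','w0.png'); print(c['K'],c['T_tool_cam'].round(4))
# view pose over vice: tool down, x along world +x-ish
goto([.42,.26,.27],frame([np.cos(1.75),np.sin(1.75),0],[0,0,-1]))
E
```

```text
[[297.31863964   0.         258.57605132]
 [  0.         297.31863964 194.91098649]
 [  0.           0.           1.        ]] [[-7.000e-04 -9.512e-01 -3.086e-01  7.920e-02]
 [ 1.000e+00 -7.000e-04 -1.000e-04  1.000e-04]
 [-1.000e-04 -3.086e-01  9.512e-01 -1.425e-01]
 [ 0.000e+00  0.000e+00  0.000e+00  1.000e+00]]
shift [-33.27 -30.94  -3.93] turn [-0.1  0.  63.8] | 45.6 63.8
```

Emit:
{"method": "arm_command", "body": {"series": [-33.3, -31, -4, 0, 0, 64, 0, -33.3, -31, -4, 0, 0, 64, 0, -33.3, -31, -4, 0, 0, 64, 0, -33.3, -31, -4, 0, 0, 64, 0, -33.3, -31, -4, 0, 0, 64, 0, -33.3, -31, -4, 0, 0, 64, 0, -33.3, -31, -4, 0, 0, 64, 0, -33.3, -31, -4, 0, 0, 64, 0, -33.3, -31, -4, 0, 0, 64, 0, -33.3, -31, -4, 0, 0, 64, 0]}}

```text
time: 0.98
eef_pos: [0.4, 0.2919, 0.2678]
tcp_rot: [0.644, 0.765, 0.0, -0.0]
contact_force: [1.3, 0.3, 0.5]
opening: 1.001
finger_force: 0.0
```

Emit:
{"method": "arm_command", "body": {"series": [-3, -2, 0, 0, 0, 0, 0, -3, -2, 0, 0, 0, 0, 0, -3, -2, 0, 0, 0, 0, 0]}}

```text
time: 1.23
eef_pos: [0.385, 0.2594, 0.2674]
tcp_rot: [0.643, 0.766, -0.0, -0.0]
contact_force: [0.0, -0.3, 0.3]
opening: 1.004
finger_force: 0.0
```

```bash
cat >> h.py <<'E'
def wcam(s,c):
    T=np.eye(4);T[:3,:3]=R.from_quat(s['tcp_rot']).as_matrix();T[:3,3]=s['eef_pos']; return T@c['T_tool_cam']
def wray(s,c,u,v):
    M=wcam(s,c);K=c['K'];x=(u-K[0,2])/K[0,0];y=(v-K[1,2])/K[1,1];r=np.hypot(x,y)
    d=np.array([x/r*np.sin(r),y/r*np.sin(r),np.cos(r)]) if r>1e-9 else np.array([0,0,1.])
    return M[:3,3],M[:3,:3]@d
def wproj(s,c,P):
    M=wcam(s,c);P=(np.atleast_2d(P)-M[:3,3])@M[:3,:3];K=c['K']
    rr=np.hypot(P[:,0],P[:,1]);th=np.arctan2(rr,P[:,2])
    return np.c_[K[0,2]+K[0,0]*th*P[:,0]/rr,K[1,2]+K[1,1]*th*P[:,1]/rr]
E
python3 - <<'E'
from h import *
import pickle
s,c=snap('wrist'); pickle.dump((s,c),open('w1.pkl','wb'))
cv2.imwrite('pics/w1.png',cv2.resize(c['color'],(800,600),interpolation=cv2.INTER_CUBIC)); print(s['eef_pos'],s['tcp_rot'])
E
```

```text
[0.38498462 0.25943619 0.26741308] [ 6.43407465e-01  7.65523879e-01 -2.85965345e-05 -1.57514589e-04]
```

View pics/w1.png

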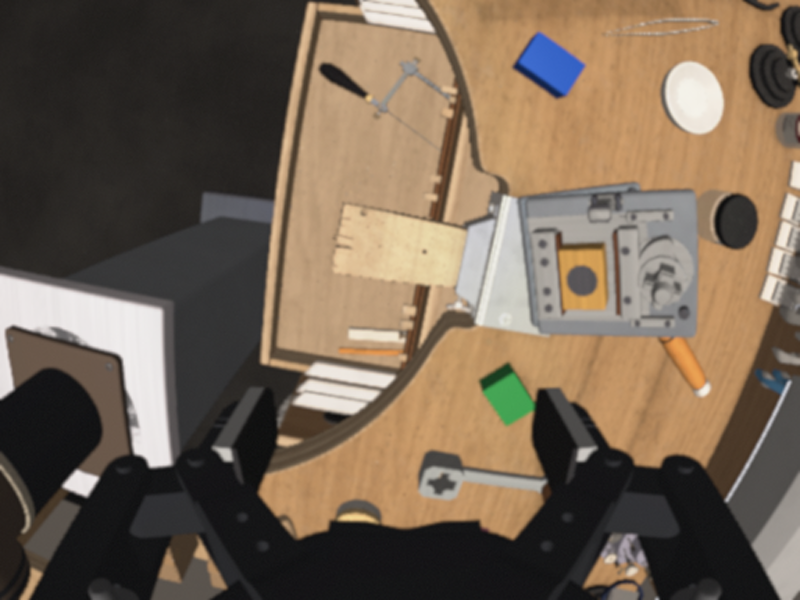

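The view shows the vice bed with corners at about (525,195), (696,190), (697,335) and (540,333). The spindle is near (660,275), the catch at (600,205) and the block at (582,280). The lever hub is at (441,475). I'll enlarge the vice.

```bash
python3 - <<'E'
import cv2
im=cv2.imread('pics/w1.png')
import pickle;s,c=pickle.load(open('w1.pkl','rb'))
cv2.imwrite('pics/w1c.png',cv2.resize(c['color'][108:228,325:465],(700,600),interpolation=cv2.INTER_CUBIC))
E
```

```text
(no output)
```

View pics/w1c.png

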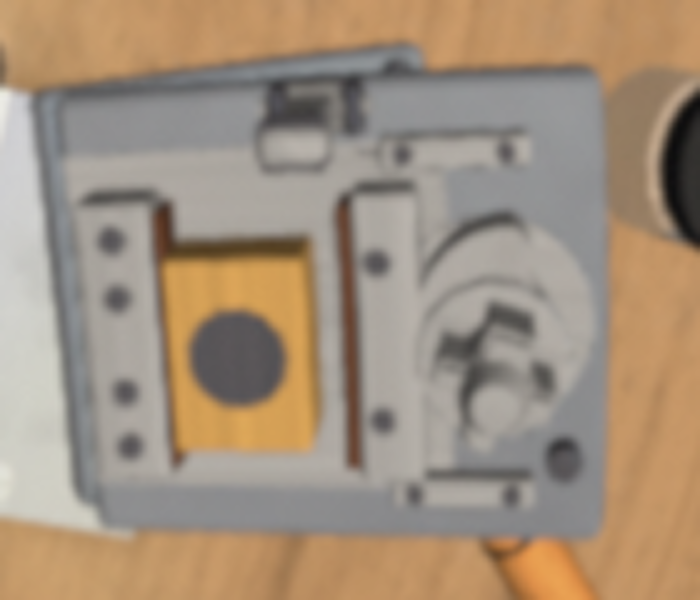

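```bash
cat > fit.py <<'E'
from h import *
import pickle
from scipy.optimize import least_squares
s,c=pickle.load(open('w1.pkl','rb'))
px=lambda u,v:(325+u/5-.4,108+v/5-.4)
def vice(p):
    X,Y,yaw=p[:3]; Rv=R.from_euler('z',yaw)*R.from_euler('y',-30,degrees=True)
    return lambda q: np.array([X,Y,.064])+Rv.apply(q), Rv   # q=(upslope,left,normal) from bed middle
if __name__=='__main__':
    O=[px(600,68),px(606,537),px(495,403),px(293,150),px(162,255),px(310,248),px(318,450),px(175,457)]
    def pts(p):
        f,_=vice(p);a,b,l,sl=p[3:7]
        h=[(-.018,.025),(.018,.025),(.018,-.025),(-.018,-.025)]
        return f(np.array([[.072,.062,0],[.072,-.062,0],[a,sl,.068],[a-.042,sl+.056,.064]]+[[b+i,l+j,.026] for i,j in h]))
    r=least_squares(lambda p:(wproj(s,c,pts(p))-O).ravel(),[.53,.28,.4,.035,-.03,0,0],loss='soft_l1',x_scale=[.01,.01,.1,.01,.01,.01,.01])
    print(r.x.round(4)); print(r.fun.reshape(-1,2).round(1))
    f,Rv=vice(r.x); a,sl=r.x[3],r.x[6]
    seat=f([a,sl,.035]); print('seat',seat,'home',f([a,sl,.05]),'z',Rv.apply([0,0,1]),'tab',f([a-.042,sl+.056,.055]))
    pickle.dump(r.x,open('vice.pkl','wb'))
    f2=lambda P:(wproj(s,c,P)-[324.6,107.6])*5
    for k in np.arange(-.6,.3,.1):
        ang=np.pi/2+k  # left direction rotated; -> (cos,sin) in (upslope,left); growing goes to front
        print(k.round(1),f2(f(np.array([[a+.012*np.cos(ang),sl+.012*np.sin(ang),.06]]))).round(0), end=' ')
    print(f2(f(np.array([[a,sl,.06],[a,sl,.035]]))))
    for x in ['blk',(237,358)]: pass
    cr=f2(f(np.array([[a,sl,.035],[a+.019,sl,.035],[a-.019,sl,.035],[a,sl+.019,.035],[a,sl-.019,.035]]))); print(cr.round(0))
    im=cv2.resize(c['color'][108:228,325:465],(1400,1200),interpolation=cv2.INTER_CUBIC)
    for t in np.linspace(0,6.28,80):
        for h,rad,col in[(.035,.019,(0,0,255)),(.068,.006,(0,255,0))]:
            u=f2(f([a+rad*np.cos(t),sl+rad*np.sin(t),h]))[0]*2; cv2.circle(im,(int(u[0]),int(u[1])),1,col,-1)
    cv2.imwrite('pics/ov.png',im[330:1100,700:1300])
E
python3 fit.py
python3 - <<'E'
from h import *
import pickle
# lever from top cam: hub, grip ; from wrist w1
s,c=pickle.load(open('w1.pkl','rb'))
for n,u,v,z in[('hub',441,477,.03)]:
    o,d=wray(s,c,u*.64-.2,v*.64-.2); print(n,o+d*(z-o[2])/d[2])
goto([.455,.03,.20],frame([1,-.02,0],[0,0,-1]))
E
```

```text
[ 5.537e-01  2.877e-01  3.618e-01  4.140e-02 -2.200e-02 -7.000e-04
  2.000e-04]
[[ 0.2 -0.8]
 [-0.2  1. ]
 [ 0.5  0.7]
 [-0.5 -0.6]
 [-0.   0.4]
 [-0.8  0.7]
 [ 0.  -0.2]
 [ 0.9 -1.7]]
seat [0.57082501 0.29444753 0.11502399] home [0.56381056 0.29179282 0.12801437] z [-0.46763    -0.17698075  0.8660254 ] tab [0.50763229 0.33040781 0.1113445 ]
-0.6 [[527. 349.]] -0.5 [[522. 346.]] -0.4 [[517. 344.]] -0.3 [[512. 342.]] -0.2 [[507. 341.]] -0.1 [[502. 340.]] -0.0 [[496. 340.]] 0.1 [[491. 340.]] 0.2 [[486. 341.]] [[497.31286934 393.66378727]
 [496.45721101 357.55667427]]
[[496. 358.]
 [575. 357.]
 [418. 359.]
 [494. 277.]
 [497. 435.]]
hub [0.46177567 0.03841375 0.03      ]
shift [-23.91   2.87   6.77] turn [ -0.   -0.  101.1] | 25.0 101.1
```

View pics/ov.png

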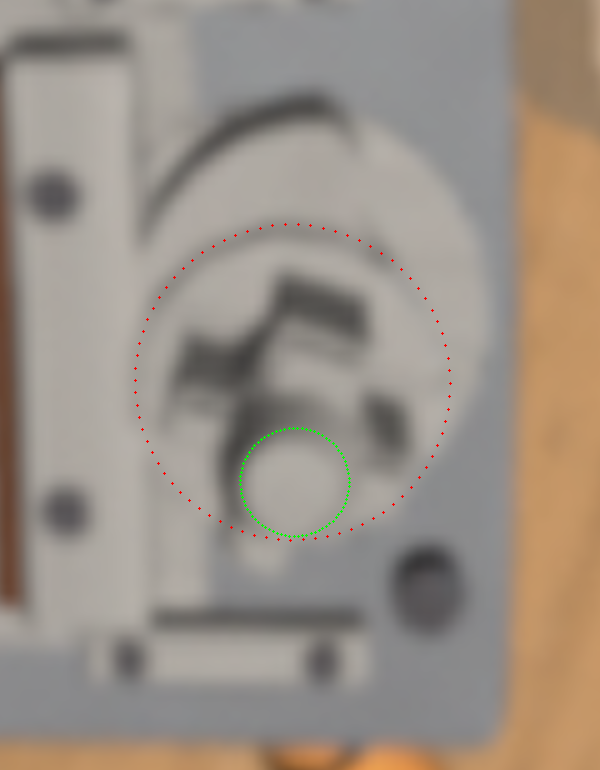

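```bash
cat > ov2.py <<'E'
from fit import *
p=pickle.load(open('vice.pkl','rb'));f,Rv=vice(p);a,sl=p[3],p[6]
base=cv2.resize(c['color'][150:196,410:450],(800,920),interpolation=cv2.INTER_CUBIC)[130:770,:]
out=[]
for k in (-.22,-.32,-.42):
    im=base.copy()
    for n in range(4):
        w=.0055 if n==0 else .0035; ang=np.pi/2+k+n*np.pi/2
        e=np.array([np.cos(ang),np.sin(ang)]);g=np.array([-e[1],e[0]])
        P=[]
        for h in (.035,.056):
            for rr,ww in((.014,-w),(.014,w)): q=np.array([a,sl])+e*rr+g*ww; P.append([*q,h])
        q=wproj(s,c,f(np.array(P)));q=((q-[410,150]+.5)*20-[0,130]).astype(int)
        for i,j in((0,1),(1,3),(3,2),(2,0)): cv2.line(im,tuple(map(int,q[i])),tuple(map(int,q[j])),(0,0,255) if n==0 else (0,255,0),1)
    out.append(cv2.resize(im[:,40:720],None,fx=.39,fy=.39,interpolation=cv2.INTER_AREA) if 0 else im[60:640,60:640])
out=[cv2.resize(o,(266,266),interpolation=cv2.INTER_AREA) for o in out]
cv2.imwrite('pics/ov2.png',cv2.resize(np.hstack(out),(798,266)))
E
python3 ov2.py
```

```text
(no output)
```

View pics/ov2.png

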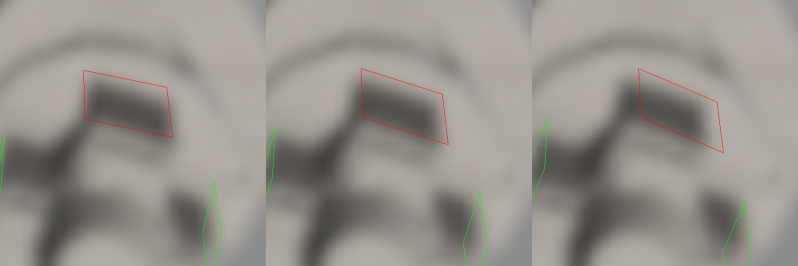

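Emit:
{"method": "arm_command", "body": {"series": [-24, 3, 4, 0, 0, 101, 0, -24, 3, 4, 0, 0, 101, 0, -24, 3, 4, 0, 0, 101, 0, -24, 3, 4, 0, 0, 101, 0, -24, 3, 4, 0, 0, 101, 0, -24, 3, 4, 0, 0, 101, 0, -24, 3, 4, 0, 0, 101, 0, -24, 3, 4, 0, 0, 101, 0, -24, 3, 4, 0, 0, 101, 0, -24, 3, 4, 0, 0, 101, 0]}}

```text
time: 2.12
eef_pos: [0.4575, 0.0305, 0.2277]
tcp_rot: [0.97, 0.243, 0.0, -0.0]
contact_force: [-0.4, 0.5, -0.6]
opening: 0.999
finger_force: 0.0
```

The dark face of the wide key agrees with a spindle angle of about -0.27 rad, between the left and middle panels. I'll finish the turn over the lever and look.

Emit:
{"method": "arm_command", "body": {"series": [0, 0, 4, 0, 0, 29.3, 0, 0, 0, 4, 0, 0, 29.3, 0, 0, 0, 4, 0, 0, 29.3, 0, 0, 0, 4, 0, 0, 29.3, 0, 0, 0, 4, 0, 0, 29.3, 0, 0, 0, 4, 0, 0, 29.3, 0]}}

```text
time: 2.62
eef_pos: [0.4573, 0.0306, 0.1879]
tcp_rot: [1.0, -0.005, 0.0, -0.0]
contact_force: [-0.1, 1.0, -0.3]
opening: 0.997
finger_force: 0.0
```

```bash
python3 - <<'E'
from h import *
import pickle
s,c=snap('wrist'); pickle.dump((s,c),open('w2.pkl','wb')); print(s['eef_pos'],s['tcp_rot'],s['qpos'].round(2))
print(wproj(s,c,[[.464,.03,.03],[.594,.0275,.062]]))
cv2.imwrite('pics/w2.png',cv2.resize(c['color'],(800,600),interpolation=cv2.INTER_CUBIC))
E
```

```text
[0.45730936 0.03063706 0.18787836] [ 9.99986699e-01 -5.15650924e-03  8.97381947e-05 -6.47253814e-05] [-0.16 -0.17  2.13  0.    1.17  1.43]
[[259.3161373  171.98639228]
 [260.65464332  38.76288851]]
```

View pics/w2.png

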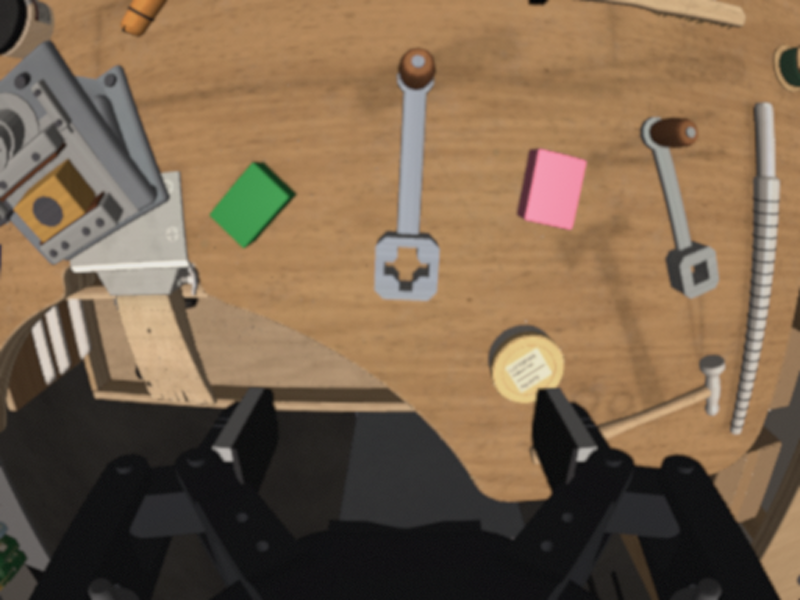

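The hub top centre is at (407.5,267) and the grip top at (417,62). The solder tin at (528,368) clears the fingers.

```bash
python3 - <<'E'
from h import *
import pickle
s,c=pickle.load(open('w2.pkl','rb')); P=[]
for u,v,z in[(407.5,267.5,.03),(417.5,62,.062),(528,368,.028),(375,237,.03),(440,237,.03),(438,300,.03),(376,299,.03)]:
    o,d=wray(s,c,u*.64-.2,v*.64-.2); p=o+d*(z-o[2])/d[2];P.append(p); print(p.round(4))
d=P[1]-P[0]; print(np.hypot(*d[:2]),np.degrees(np.arctan2(d[1],d[0])))
im=c['color']
y=np.arctan2(d[1],d[0]); goto([P[0][0]+.006*np.cos(y),P[0][1]+.006*np.sin(y),.003],frame([np.cos(y),np.sin(y),0],[0,0,-1]))
E
```

```text
[0.465  0.0287 0.03  ]
[0.5933 0.0219 0.062 ]
[ 0.3883 -0.0598  0.028 ]
[0.4859 0.0497 0.03  ]
[0.4854 0.0072 0.03  ]
[0.4422 0.0082 0.03  ]
[0.4434 0.0502 0.03  ]
0.12843444216866415 -3.010640176901472
shift [ 1.38  0.2  18.49] turn [-0.  -0.   2.4] | 18.5 2.4
```

Emit:
{"method": "arm_command", "body": {"series": [1.4, 0.2, 10, 0, 0, 1.5, 0.2, 1.4, 0.2, 10, 0, 0, 1.5, 0.2, 1.4, 0.2, 16, 0, 0, 1.5, 0.2, 1.4, 0.2, 16, 0, 0, 1.5, 0.2, 1.4, 0.2, 18.5, 0, 0, 1.5, 0.2, 1.4, 0.2, 18.6, 0, 0, 1.5, 0.2, 1.4, 0.2, 18.6, 0, 0, 1.5, 0.2, 1.4, 0.2, 18.6, 0, 0, 1.5, 0.2], "force": 90}}

```text
time: 3.33
eef_pos: [0.4723, 0.0275, 0.0034]
tcp_rot: [1.0, -0.02, 0.001, 0.0]
contact_force: [0.1, 0.6, 0.4]
opening: 0.798
finger_force: 0.0
```

Emit:
{"method": "arm_command", "body": {"series": [0, 0, 0, 0, 0, 0, 0.7, 0, 0, 0, 0, 0, 0, 0.7, 0, 0, 0, 0, 0, 0, 0.7, 0, 0, 0, 0, 0, 0, 0.7, 0, 0, 0, 0, 0, 0, 0.7, 0, 0, 0, 0, 0, 0, 0.7]}}

```text
time: 3.83
eef_pos: [0.4729, 0.0274, 0.0045]
tcp_rot: [1.0, -0.02, 0.002, 0.0]
contact_force: [-2.1, 0.9, 7.2]
opening: 0.475
finger_force: 91.9
```

```bash
cat > tgt.py <<'E'
from fit import *
p=pickle.load(open('vice.pkl','rb'));f,Rv=vice(p);a,sl=p[3],p[6]
OFF=np.array([-.0079,0,-.0105])
def lev(k,h=0,dx=0,dy=0):
    "TCP pose that puts lever_hub h above home, spindle angle k; dx,dy shift along lever axes"
    ang=np.pi/2+k; x=Rv.apply([np.cos(ang),np.sin(ang),0]); z=Rv.apply([0,0,1]); Rt=frame(x,-z)
    pos=f([a,sl,.05+h])+x*dx+np.cross(z,x)*dy-Rt.apply(OFF); return pos,Rt
E
python3 - <<'E'
from tgt import *
s=telemetry.get_state()
goto([.43,.06,.20],R.from_quat(s['tcp_rot']))
P,Rt=lev(-.27,.06); print(P,Rt.as_matrix().round(2)); goto(P,Rt)
E
```

```text
shift [ -4.33  -3.08 -19.57] turn [0. 0. 0.] | 20.3 0.0
[0.53967461 0.29079908 0.17193622] [[-0.13  0.88  0.47]
 [ 0.98  0.05  0.18]
 [ 0.13  0.48 -0.87]]
shift [  5.68 -26.58 -16.72] turn [-14.5  30.3 -95.1] | 31.9 100.9
```

Emit:
{"method": "arm_command", "body": {"series": [0, 0, -2, 0, 0, 0, 0.7, -2, -0.5, -5, 0, 0, 0, 0.7, -4.3, -2, -9, 0, 0, 0, 0.7, -4.3, -3.3, -13, 0, 0, 0, 0.7, -4.3, -3.3, -16, 0, 0, 0, 0.7, -4.3, -3.3, -19.5, 0, 0, 0, 0.7, -4.3, -3.3, -19.5, 0, 0, 0, 0.7]}}

```text
time: 4.42
eef_pos: [0.4331, 0.0623, 0.2055]
tcp_rot: [1.0, -0.02, 0.008, 0.001]
contact_force: [1.9, 0.4, -2.9]
opening: 0.474
finger_force: 92.5
```

```bash
python3 - <<'E'
from tgt import *
P,Rt=lev(-.27,.1); goto([.43,.22,.225],Rt)
E
```

```text
shift [ -0.91 -15.74  -1.98] turn [-13.9  29.8 -95.1] | 15.9 100.6
```

Emit:
{"method": "arm_command", "body": {"series": [-1, -2, -2, -14, 30, -95, 0.7, -1, -4, -2, -14, 30, -95, 0.7, -1, -6, -2, -14, 30, -95, 0.7, -1, -8, -2, -14, 30, -95, 0.7, -1, -10, -2, -14, 30, -95, 0.7, -1, -12, -2, -14, 30, -95, 0.7, -1, -14, -2, -14, 30, -95, 0.7, -1, -16, -2, -14, 30, -95, 0.7, -1, -16, -2, -14, 30, -95, 0.7, -1, -16, -2, -14, 30, -95, 0.7]}}

```text
time: 5.25
eef_pos: [0.4238, 0.2233, 0.2146]
tcp_rot: [0.82, 0.54, 0.171, 0.085]
contact_force: [0.1, -1.0, -5.0]
opening: 0.475
finger_force: 93.0
```

```bash
python3 - <<'E'
from tgt import *
P,Rt=lev(-.27,.06); goto(P,Rt); print(telemetry.get_state()['qpos'].round(2))
E
```

```text
shift [9.52 5.81 8.58] turn [ -5.    8.7 -27.1] | 14.1 28.9
[ 0.31 -0.35  2.26 -0.09  0.85  0.76]
```

Emit:
{"method": "arm_command", "body": {"series": [2, 1, 0, -5, 8.7, -27, 0.7, 5, 3, 2, -5, 8.7, -27, 0.7, 9.5, 5.8, 6, -5, 8.7, -27, 0.7, 9.5, 5.8, 8.6, -5, 8.7, -27, 0.7, 9.5, 5.8, 8.6, -5, 8.7, -27, 0.7, 9.5, 5.8, 8.6, -5, 8.7, -27, 0.7, 9.5, 5.8, 8.6, -5, 8.7, -27, 0.7]}}

```text
time: 5.83
eef_pos: [0.5406, 0.2885, 0.1723]
tcp_rot: [0.655, 0.71, 0.23, 0.117]
contact_force: [1.1, 0.2, -3.6]
opening: 0.469
finger_force: 93.2
```

```bash
python3 - <<'E'
from tgt import *
P,Rt=lev(-.27,.06); goto(P,Rt); 
s2,c2=snap('wrist'); pickle.dump((s2,c2),open('w3.pkl','wb'))
s3,c3=snap('scene'); pickle.dump(c3,open('sc3.pkl','wb'))
s4,c4=snap('top');pickle.dump(c4,open('top3.pkl','wb'))
T=R.from_quat(s2['tcp_rot']); hub=s2['eef_pos']+T.apply(OFF)
ph=wproj(s2,c2,[hub+T.apply([0,0,-.015])])[0]; print('hub top',ph, 'scene',proj(c3,[hub]),'nose',proj(c3,[f([a,sl,.068])]),wproj(s2,c2,f([a,sl,.068])))
u,v=map(int,ph); A=c2['color']
x0=max(0,u-130);y0=max(0,v-130)
i1=cv2.resize(A,(400,300)); 
u3,v3=map(int,proj(c3,[hub])[0]); B=c3['color'][max(0,v3-50):v3+50,max(0,u3-50):u3+50]
W=cv2.resize(A[60:330,130:400],(540,540),interpolation=cv2.INTER_CUBIC)
B=cv2.resize(B,(260,260),interpolation=cv2.INTER_CUBIC)
t=c4['color'][165:245,150:230];t=cv2.resize(t,(260,280),interpolation=cv2.INTER_CUBIC)
cv2.imwrite('pics/w3.png',np.hstack([W,np.vstack([B,t])]))
E
```

```text
shift [ 0.24 -0.09  0.03] turn [-0.   0.2 -0.7] | 0.3 0.7
hub top [258.95199028 291.75540621] scene [[224.65324182 188.5235057 ]] nose [[217.60854478 198.72669613]] [[257.56691335 235.93862319]]
```

View pics/w3.png

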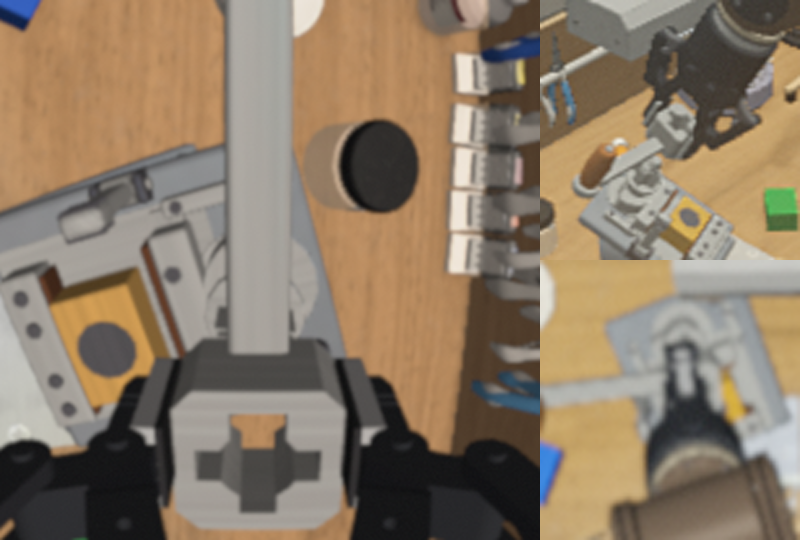

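The wrist view shows the hub cross centre at about (259.5,291.5) in original pixels. The prediction was (259.0,291.8), so the lever sits in the hand as assumed. Next I descend along the spindle axis.

Emit:
{"method": "arm_command", "body": {"series": [0.2, -0.1, 1.5, 0, 0.2, -0.7, 0.7, 0.2, -0.1, 2.5, 0, 0.2, -0.7, 0.7, 0.2, -0.1, 3, 0, 0.2, -0.7, 0.7, 0.2, -0.1, 3, 0, 0.2, -0.7, 0.7, 0.2, -0.1, 3, 0, 0.2, -0.7, 0.7]}}

```text
time: 6.4
eef_pos: [0.5549, 0.2962, 0.1483]
tcp_rot: [0.65, 0.714, 0.233, 0.118]
contact_force: [0.8, -0.4, -4.4]
opening: 0.472
finger_force: 93.4
```

```bash
python3 - <<'E'
from tgt import *
P,Rt=lev(-.27,.0); goto(P,Rt); s2,c2=snap('wrist'); pickle.dump((s2,c2),open('w4.pkl','wb'))
W=cv2.resize(c2['color'][200:350,180:340],(640,600),interpolation=cv2.INTER_CUBIC); cv2.imwrite('pics/w4.png',W)
print((wproj(s2,c2,f(np.array([[a,sl,.068],[a,sl,.06]])))-[180,200])*4)
E
```

```text
shift [-0.03 -0.23  3.15] turn [ 0.2 -0.1  0.1] | 3.2 0.3
[[299.6629544  249.50283395]
 [300.01650099 221.86569288]]
```

View pics/w4.png

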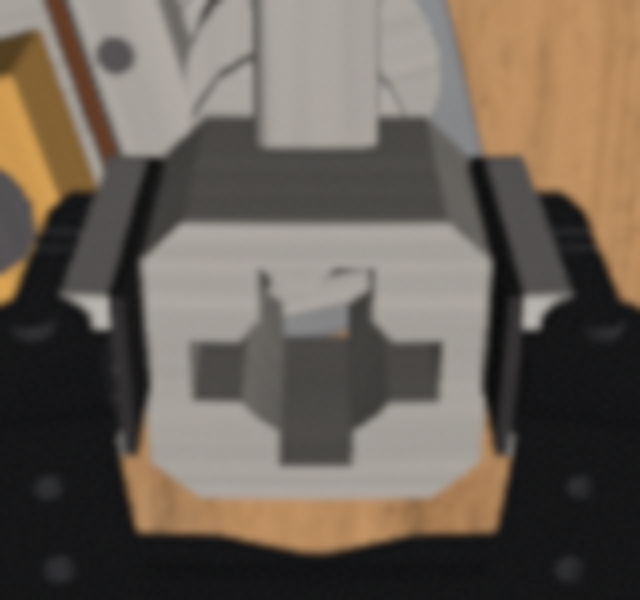

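Emit:
{"method": "arm_command", "body": {"series": [0, -0.2, 0.2, 0.2, 0, 0, 0.7, 0, -0.2, 0.5, 0.2, 0, 0, 0.7, 0, -0.2, 0.7, 0.2, 0, 0, 0.7, 0, -0.2, 0.7, 0.2, 0, 0, 0.7]}}

```text
time: 6.78
eef_pos: [0.5566, 0.2974, 0.1407]
tcp_rot: [0.65, 0.714, 0.231, 0.117]
contact_force: [-0.0, 0.6, -3.7]
opening: 0.472
finger_force: 93.4
```

```bash
cat > st.py <<'E'
from tgt import *
s=telemetry.get_state(); T=R.from_quat(s['tcp_rot']); print('F tool',T.inv().apply(s['contact_force']).round(1),'M tool',T.inv().apply(s['wrist_torque']).round(2))
P,Rt=lev(-.27,.0); goto(P,Rt)
E
python3 st.py
```

```text
F tool [ 0.1 -1.8  3.3] M tool [ 0.58 -0.24 -0.03]
shift [-0.03 -0.    2.39] turn [ 0.  -0.1  0.1] | 2.4 0.1
```

Emit:
{"method": "arm_command", "body": {"series": [0, 0, 0.2, 0, 0, 0, 0.7, 0, 0, 0.4, 0, 0, 0, 0.7, 0, 0, 0.6, 0, 0, 0, 0.7, 0, 0, 0.6, 0, 0, 0, 0.7]}}

```text
time: 7.12
eef_pos: [0.5593, 0.2985, 0.1353]
tcp_rot: [0.65, 0.714, 0.231, 0.117]
contact_force: [0.5, 0.1, -5.0]
opening: 0.47
finger_force: 93.4
```

```bash
python3 st.py
```

```text
F tool [-0.7 -2.   4.6] M tool [ 0.56 -0.18 -0.  ]
shift [-0.02  0.01  1.77] turn [-0.  -0.1  0.1] | 1.8 0.1
```

Emit:
{"method": "arm_command", "body": {"series": [0, 0, 0.3, 0, 0, 0, 0.7, 0, 0, 0.6, 0, 0, 0, 0.7, 0, 0, 0.9, 0, 0, 0, 0.7, 0, 0, 1.2, 0, 0, 0, 0.7, 0, 0, 1.2, 0, 0, 0, 0.7]}}

```text
time: 7.53
eef_pos: [0.5651, 0.3006, 0.1248]
tcp_rot: [0.65, 0.714, 0.231, 0.117]
contact_force: [-0.7, -0.4, -3.5]
opening: 0.474
finger_force: 93.4
```

```bash
python3 st.py
```

```text
F tool [-0.7 -2.3  2.7] M tool [ 0.63 -0.19  0.01]
shift [-0.02 -0.    0.55] turn [ 0.  -0.1  0.1] | 0.6 0.1
```

Emit:
{"method": "arm_command", "body": {"series": [0, 0, 0.2, 0, 0, 0, 0.7, 0, 0, 0.4, 0, 0, 0, 0.7, 0, 0, 0.55, 0, 0, 0, 0.7, 0, 0, 0.55, 0, 0, 0, 0.7]}}

```text
time: 7.87
eef_pos: [0.5676, 0.3016, 0.1204]
tcp_rot: [0.65, 0.714, 0.231, 0.117]
contact_force: [-0.5, -0.7, -5.1]
opening: 0.469
finger_force: 93.4
```

```bash
python3 st.py
```

```text
F tool [-1.3 -2.9  4. ] M tool [ 0.71 -0.23 -0.05]
shift [-0.03 -0.01  0.04] turn [ 0.  -0.1  0.1] | 0.0 0.1
```

Still no axial contact; press on until the shoulder reacts.

Emit:
{"method": "arm_command", "body": {"series": [0, 0, 0.15, 0, 0, 0, 0.7, 0, 0, 0.3, 0, 0, 0, 0.7, 0, 0, 0.4, 0, 0, 0, 0.7, 0, 0, 0.4, 0, 0, 0, 0.7]}}

```text
time: 8.2
eef_pos: [0.5679, 0.3019, 0.12]
tcp_rot: [0.65, 0.715, 0.23, 0.116]
contact_force: [-26.3, -12.6, 20.9]
opening: 0.47
finger_force: 97.8
```

```bash
python3 st.py
```

```text
F tool [ -6.2 -13.7 -32.6] M tool [ 2.32 -1.33  0.12]
shift [-0.04 -0.02 -0.01] turn [-0.2 -0.   0.1] | 0.1 0.3
```

Emit:
{"method": "arm_command", "body": {"series": [0, 0, -0.3, 0, 0, 0, 0.7, 0, 0, -0.3, 0, 0, 0, 0.7, 0, 0, -0.3, 0, 0, 0, 0.7, 0, 0, -0.3, 0, 0, 0, 0, 0, 0, -0.3, 0, 0, 0, 0, 0, 0, -0.3, 0, 0, 0, 0, 0, 0, -0.3, 0, 0, 0, 0, 0, 0, -0.3, 0, 0, 0, 0]}}

```text
time: 8.87
eef_pos: [0.5692, 0.3021, 0.1211]
tcp_rot: [0.65, 0.714, 0.233, 0.118]
contact_force: [0.5, 0.6, 0.0]
opening: 1.004
finger_force: 0.0
```

```bash
python3 st.py
```

```text
F tool [0.5 0.5 0.3] M tool [ 0.22 -0.09  0.02]
shift [-0.06 -0.19  0.02] turn [ 0.2 -0.1  0.1] | 0.2 0.3
```

Lever is seated, with contact at the expected height. Now retract, close the fingers and go beside the catch tab.

```bash
cat > bed.py <<'E'
from tgt import *
def bed(u,l,h,k=0): return f([a+u,sl+l,h]),lev(k)[1]
E
python3 - <<'E'
from bed import *
for q in [(-.044,.028,.14),(-.044,.028,.05),(-.044,.09,.048)]:
    goto(*bed(*q))
E
```

```text
shift [  0.7   -5.14 -10.05] turn [  0.2  -0.1 -15.4] | 11.3 15.4
shift [ 0.68 -5.17 -1.05] turn [  0.2  -0.1 -15.4] | 5.3 15.4
shift [ 6.66 -6.81 -0.84] turn [  0.2  -0.1 -15.4] | 9.6 15.4
```

Emit:
{"method": "arm_command", "body": {"series": [0, 0, -4, 0, 0, 0, 0, 0, 0, -8, 0, 0, 0, 0, 0, 0, -10, 0, 0, 0, 0, 0, 0, -10, 0, 0, 0, 1, 0.7, -5.1, -10, 0, 0, -15, 1, 0.7, -5.1, -10, 0, 0, -15, 1, 0.7, -5.1, -10, 0, 0, -15, 1, 0.7, -5.1, -10, 0, 0, -15, 1, 0.7, -5.1, -10, 0, 0, -15, 1], "force": 40}}

```text
time: 9.62
eef_pos: [0.4773, 0.2887, 0.1839]
tcp_rot: [0.552, 0.792, 0.215, 0.147]
contact_force: [-0.7, 0.3, 0.1]
opening: 0.147
finger_force: 0.0
```

```bash
python3 - <<'E'
from bed import *
for q in [(-.044,.028,.05),(-.044,.09,.048)]: goto(*bed(*q))
P,_=lev(-.27,0); x=lev(-.27)[1].as_matrix()[:,0]; z=Rv.apply([0,0,1])
c=snap('scene')[1]; t=snap('top')[1]; cv2.imwrite('pics/t5.png',t['color'])
a0,b0=pickle.load(open('cams.pkl','rb'))
# grip location check in top image by orange-brown colour
g=f([a,sl,.05])+x*.13+z*(.047); uv=proj(t,[g])[0]; print('grip top pred',uv)
u,v=map(int,uv); A=t['color'][v-12:v+13,u-12:u+13].astype(int); m=(A[...,2]-A[...,0]>60)&(A[...,2]<140); print(np.argwhere(m).mean(0)-12,m.sum()); print(A[::3,::3,2])
E
```

```text
shift [ 0.02 -0.12  8.94] turn [ 0.2 -0.1 -0.5] | 8.9 0.6
shift [ 6.21 -0.18  9.15] turn [ 0.2 -0.1 -0.5] | 11.1 0.6
grip top pred [147.05535947 205.32920867]
[-5.72222222  1.        ] 18
[[194 196 196 181 166 173 175 170 170]
 [196 200 197 162 132 159 178 179 179]
 [197 197 196 143 135 126 190 191 188]
 [194 194 191 150 159 129 195 196 198]
 [199 203 199 177 173 165 199 197 196]
 [201 201 200 195 191 196 194 194 194]
 [197 195 197 201 201 201 201 199 199]
 [200 201 199 201 199 200 197 196 197]
 [198 198 196 149  71 128 167 188 194]]
```

Emit:
{"method": "arm_command", "body": {"series": [0, -0.1, 4, 0, 0, 0, 1, 0, -0.1, 7, 0, 0, 0, 1, 0, -0.1, 8.9, 0, 0, 0, 1, 0, -0.1, 8.9, 0, 0, 0, 1, 0, -0.1, 8.9, 0, 0, 0, 1]}}

```text
time: 10.13
eef_pos: [0.5173, 0.3038, 0.1046]
tcp_rot: [0.552, 0.793, 0.214, 0.146]
contact_force: [0.1, -0.3, 0.4]
opening: 0.001
finger_force: 0.0
```

```bash
python3 - <<'E'
from bed import *
s=telemetry.get_state();print(Rv.inv().apply(s['eef_pos']-f([a,sl,0])))
goto(*bed(-.044,.09,.047))
E
```

```text
[-0.04576468  0.02767785  0.04933674]
shift [6.23 0.13 0.24] turn [-0.  -0.1 -0.5] | 6.2 0.5
```

Emit:
{"method": "arm_command", "body": {"series": [1, 0, 0, 0, 0, 0, 1, 2, 0, 0, 0, 0, 0, 1, 3, 0, 0.1, 0, 0, 0, 1, 4, 0, 0.1, 0, 0, 0, 1, 5, 0, 0.2, 0, 0, 0, 1, 6, 0, 0.2, 0, 0, 0, 1, 6.5, 0, 0.2, 0, 0, 0, 1, 6.5, 0, 0.2, 0, 0, 0, 1, 6.5, 0, 0.2, 0, 0, 0, 1]}}

```text
time: 10.88
eef_pos: [0.4954, 0.3656, 0.1053]
tcp_rot: [0.551, 0.793, 0.215, 0.147]
contact_force: [-0.6, -1.2, 0.3]
opening: -0.001
finger_force: 0.0
```

```bash
python3 - <<'E'
from bed import *
s=telemetry.get_state();print(Rv.inv().apply(s['eef_pos']-f([a,sl,0])), s['contact_force'])
E
```

```text
[-0.04415541  0.09327293  0.04927467] [-0.59911536 -1.22795044  0.27019909]
```

```bash
python3 - <<'E'
from bed import *
goto(*bed(-.044,.09,.16)); k=-.37
goto(*bed(-.13*np.sin(k)-.06,.13*np.cos(k)-.03,.18,k))
E
```

```text
shift [ -0.3    0.05 -11.07] turn [ 0.2 -0.1 -0.4] | 11.1 0.4
shift [ -0.16   3.16 -13.06] turn [ 0.2 -0.1 20.8] | 13.4 20.8
```

Emit:
{"method": "arm_command", "body": {"series": [0, 0, -4, 0, 0, 0, 1, 0, 0, -8, 0, 0, 0, 1, 0, 0, -11, 0, 0, 0, 0, 0, 3, -13, 0, 0, 21, 0, 0, 3, -13, 0, 0, 21, 0, 0, 3, -13, 0, 0, 21, 0, 0, 3, -13, 0, 0, 21, 0, 0, 3, -13, 0, 0, 21, 0]}}

```text
time: 11.55
eef_pos: [0.4585, 0.3505, 0.2315]
tcp_rot: [0.686, 0.68, 0.237, 0.105]
contact_force: [-0.1, 0.1, 0.1]
opening: 0.844
finger_force: 0.0
```

```bash
cat > seg.py <<'E'
from bed import *
s1,c1=snap('wrist'); pickle.dump((s1,c1),open('w6.pkl','wb')); t=snap('top')[1]; pickle.dump(t,open('t6.pkl','wb')); sc=snap('scene')[1]; pickle.dump(sc,open('sc6.pkl','wb'))
cv2.imwrite('pics/w6.png',c1['color'])
A=c1['color'].astype(int); hsv=cv2.cvtColor(c1['color'],cv2.COLOR_BGR2HSV)
for k in np.arange(-.6,.01,.08):
    x=lev(k)[1].as_matrix()[:,0]; z=Rv.apply([0,0,1])
    g=[f([a,sl,.035])+x*.13+z*h for h in(.062,.04,.02)]; uv=wproj(s1,c1,g)
    print(round(k,2),[(q.round(0),A[int(q[1]),int(q[0])] if 0<=q[0]<511 and 0<=q[1]<383 else None) for q in uv])
m=((hsv[...,0]<14)&(hsv[...,1]>110)&(hsv[...,2]<150)&(hsv[...,2]>40)).astype(np.uint8)
n,l,st,ce=cv2.connectedComponentsWithStats(m)
for i in range(1,n):
    if st[i,4]>60: print(st[i],ce[i].round(1))
z=f(np.array([[a-.042,sl+.056,.061],[a-.042,sl+.056+.049,.003]])); uv=wproj(s1,c1,z); print('tab up/out',uv)
E
python3 seg.py
```

```text
-0.6 [(array([357., 147.]), array([ 90, 132, 176])), (array([349., 143.]), array([ 91, 133, 177])), (array([343., 140.]), array([ 90, 132, 175]))]
-0.52 [(array([345., 144.]), array([ 91, 133, 178])), (array([338., 140.]), array([ 98, 141, 185])), (array([332., 137.]), array([ 91, 134, 178]))]
-0.44 [(array([332., 142.]), array([ 91, 133, 177])), (array([326., 139.]), array([ 92, 133, 176])), (array([321., 136.]), array([ 98, 140, 184]))]
-0.36 [(array([319., 141.]), array([ 98, 141, 186])), (array([314., 138.]), array([ 89, 132, 175])), (array([310., 135.]), array([ 59,  92, 138]))]
-0.28 [(array([306., 142.]), array([150, 159, 167])), (array([302., 138.]), array([141, 149, 157])), (array([299., 136.]), array([ 66, 104, 161]))]
-0.2 [(array([293., 143.]), array([ 51,  79, 124])), (array([290., 140.]), array([24, 38, 61])), (array([287., 137.]), array([22, 35, 55]))]
-0.12 [(array([279., 146.]), array([ 96, 138, 183])), (array([277., 142.]), array([ 93, 136, 181])), (array([276., 139.]), array([ 94, 138, 183]))]
-0.04 [(array([266., 150.]), array([ 95, 139, 183])), (array([265., 146.]), array([ 94, 138, 182])), (array([265., 142.]), array([ 93, 137, 181]))]
[286 126  27  27 316] [296.3 137.5]
[129 161  14  90 381] [135.2 204.6]
[260 233  20  45  63] [268.9 253. ]
tab up/out [[246.69556473 232.71030636]
 [231.99534969 172.4369291 ]]
```

```bash
python3 - <<'E'
from bed import *
s1,c1=pickle.load(open('w6.pkl','rb')); A=c1['color'].astype(int); H=cv2.cvtColor(c1['color'],cv2.COLOR_BGR2HSV)[...,1]
# saturation maps: wood = high, steel = low
for l0,h in((.056,.061),(.105,.003)):
    u,v=wproj(s1,c1,f([a-.042,sl+l0,h]))[0].astype(int); print(u,v); print(H[v-16:v+17:4,u-20:u+21:4])
# model check: catch axis at several angles
for th in(0,.4,.8,1.2,1.4,1.65):
    q=[f([a-.042,sl+.056+r*np.sin(th),.006+r*np.cos(th)]) for r in(.02,.035,.049,.056,.064)]
    uv=wproj(s1,c1,q).astype(int); print(th,[A[y,x].tolist() for x,y in uv])
goto(*bed(.13*np.sin(.26),.13*np.cos(.26),.12,-.26))
goto(*bed(.13*np.sin(.26),.13*np.cos(.26),.062,-.26))
E
```

```text
246 232
[[  4   2   4  15  10  17  16  14  12  19  17]
 [  4   5   2   2   6  13  16  17  18  19  17]
 [  4   2   7  15  17  19  19  17  19  18  17]
 [ 15  16  17  18  17  17  17  17  19  24  16]
 [ 19  16  17  16  17  17  17  17  19  37  17]
 [ 19  17  17  17  17  17  17  24  18 141  17]
 [ 20  16  17  17  20  55 131 154  29  62  23]
 [ 54  24  57 135 148 150 155 152  89  19 110]
 [158 153 155 150 152 156 153 152 153  22 116]]
231 172
[[125 121 123 125 124 125 125 122 122 121 123]
 [127 128 125 122 125 122 124 125 123 122 118]
 [125 128 122 119 125 117 102 124 124 123 121]
 [126 127 116 110  30   9   9 117 125 122 123]
 [126 128 123 104  16  10  12  62 125 122 125]
 [125 127 125 124  18  15  16  16 123 121 122]
 [125 127 127 123  72  13  16  17 120 122 123]
 [125 125 124 124 123  39  16  15 100 121 122]
 [125 125 125 125 124 113  16  15  29 122 103]]
0 [[137, 142, 145], [148, 154, 159], [151, 157, 162], [152, 159, 163], [151, 157, 162]]
0.4 [[139, 144, 149], [108, 112, 116], [46, 45, 46], [66, 64, 66], [111, 110, 109]]
0.8 [[149, 155, 160], [137, 142, 147], [103, 123, 147], [94, 138, 183], [95, 139, 184]]
1.2 [[150, 157, 162], [150, 156, 161], [108, 111, 114], [121, 124, 128], [94, 110, 128]]
1.4 [[152, 158, 163], [153, 160, 164], [122, 126, 130], [102, 105, 107], [91, 133, 177]]
1.65 [[154, 160, 164], [156, 163, 166], [122, 125, 128], [93, 115, 138], [90, 132, 176]]
shift [4.88 3.4  5.8 ] turn [-0.  -0.1 -6.4] | 8.3 6.4
shift [ 4.88  3.41 11.6 ] turn [-0.  -0.1 -6.4] | 13.0 6.4
```

The catch is out, with its steel finger lying where 1.65 rad predicts. The lever stands at about -0.26. Now the grip.

Emit:
{"method": "arm_command", "body": {"series": [4.9, 3.4, 2, 0, 0, -6.4, 0, 4.9, 3.4, 4, 0, 0, -6.4, 0, 4.9, 3.4, 6, 0, 0, -6.4, 0.2, 4.9, 3.4, 9, 0, 0, -6.4, 0.2, 4.9, 3.4, 11.6, 0, 0, -6.4, 0.2, 4.9, 3.4, 11.6, 0, 0, -6.4, 0.2, 4.9, 3.4, 11.6, 0, 0, -6.4, 0.2]}}

```text
time: 12.28
eef_pos: [0.5401, 0.4173, 0.1531]
tcp_rot: [0.648, 0.717, 0.229, 0.117]
contact_force: [-0.6, -0.0, -0.0]
opening: 0.799
finger_force: 0.0
```

Emit:
{"method": "arm_command", "body": {"series": [0, 0, 0, 0, 0, 0, 0.9, 0, 0, 0, 0, 0, 0, 0.9, 0, 0, 0, 0, 0, 0, 0.9, 0, 0, 0, 0, 0, 0, 0.9, 0, 0, 0, 0, 0, 0, 0.9, 0, 0, 0, 0, 0, 0, 0.9, 0, 0, 0, 0, 0, 0, 0.9], "force": 40}}

```text
time: 12.87
eef_pos: [0.5414, 0.4188, 0.1574]
tcp_rot: [0.647, 0.716, 0.233, 0.118]
contact_force: [-0.6, 1.7, 2.9]
opening: 0.248
finger_force: 39.2
```

```bash
cat > arc.py <<'E'
from bed import *
import sys
s=telemetry.get_state(); R0=R.from_quat(s['tcp_rot']); q=Rv.inv().apply(s['eef_pos']-f([a,sl,0])); k0=np.arctan2(q[1],q[0])-np.pi/2
print('bed',q.round(4),'rad',np.hypot(q[0],q[1]).round(4),'k',k0.round(3),'F tool',R0.inv().apply(s['contact_force']).round(1),'M',R0.inv().apply(s['wrist_torque']).round(2),s['qpos'].round(2))
r=.13
z=Rv.apply([0,0,1])
for st in np.arange(1,11)*float(sys.argv[1]):
    k=k0+st; P=f([a-r*np.sin(k),sl+r*np.cos(k),q[2]]); d=R0.inv().apply(P-s['eef_pos'])*100
    print(d.round(1),(R0.inv()*R.from_rotvec(z*st)*R0).as_rotvec(degrees=True).round(1))
E
python3 arc.py .11
```

```text
bed [0.0355 0.1267 0.0635] rad 0.1315 k -0.273 F tool [ 2.1  1.  -2.5] M [ 0.21  0.17 -0.04] [ 0.54  0.16  1.93 -0.17  0.53  0.57]
[-0.2 -1.4 -0. ] [ 0.   0.  -6.3]
[-0.4 -2.8 -0. ] [  0.    0.  -12.6]
[-0.8 -4.2 -0. ] [  0.1   0.1 -18.9]
[-1.3 -5.6 -0. ] [  0.1   0.1 -25.2]
[-2.  -6.8 -0. ] [  0.1   0.1 -31.5]
[-2.8 -8.  -0. ] [  0.1   0.1 -37.8]
[-3.7 -9.1 -0. ] [  0.2   0.1 -44.1]
[ -4.8 -10.1  -0. ] [  0.2   0.2 -50.4]
[ -5.9 -10.9  -0.1] [  0.2   0.2 -56.7]
[ -7.1 -11.7  -0.1] [  0.2   0.2 -63. ]
```

Emit:
{"method": "arm_command", "body": {"series": [-0.1, -0.7, 0, 0, 0, -3.2, 0.9, -0.2, -1.4, 0, 0, 0, -6.3, 0.9, -0.3, -2.1, 0, 0, 0, -9.5, 0.9, -0.4, -2.8, 0, 0, 0, -12.6, 0.9, -0.6, -3.5, 0, 0, 0, -15.8, 0.9, -0.8, -4.2, 0, 0, 0, -18.9, 0.9, -1.05, -4.9, 0, 0, 0, -22, 0.9, -1.3, -5.6, 0, 0, 0, -25.2, 0.9, -1.65, -6.2, 0, 0, 0, -28.4, 0.9, -2, -6.8, 0, 0, 0, -31.5, 0.9]}}

```text
time: 13.7
eef_pos: [0.4842, 0.3971, 0.1224]
tcp_rot: [0.428, 0.865, 0.194, 0.176]
contact_force: [-5.7, 8.4, 4.1]
opening: 0.243
finger_force: 39.5
```

```bash
python3 arc.py .07
```

```text
bed [-0.035   0.1266  0.0637] rad 0.1314 k 0.27 F tool [ 9.5  2.8 -4.7] M [-0.15  1.33  0.17] [ 0.56  0.09  2.09 -0.22  0.45  0.08]
[-0.2 -0.9 -0. ] [ 0.  0. -4.]
[-0.2 -1.8 -0. ] [ 0.   0.1 -8. ]
[-0.4 -2.7 -0. ] [  0.    0.1 -12. ]
[-0.6 -3.6 -0. ] [  0.1   0.1 -16. ]
[-0.8 -4.5 -0. ] [  0.1   0.2 -20.1]
[-1.2 -5.3 -0. ] [  0.1   0.2 -24.1]
[-1.5 -6.1 -0.1] [  0.1   0.2 -28.1]
[-2.  -6.9 -0.1] [  0.1   0.2 -32.1]
[-2.5 -7.7 -0.1] [  0.1   0.3 -36.1]
[-3.  -8.4 -0.1] [  0.2   0.3 -40.1]
```

Emit:
{"method": "arm_command", "body": {"series": [0, -0.9, 0, 0, 0, -4, 0.9, 0, -1.8, 0, 0, 0, -8, 0.9, -0.2, -2.7, 0, 0, 0, -12, 0.9, -0.4, -3.6, 0, 0, 0, -16, 0.9, -0.6, -4.5, 0, 0, 0, -20, 0.9, -1, -5.3, 0, 0, 0, -24, 0.9, -1.3, -6.1, 0, 0, 0, -28, 0.9, -1.8, -6.9, 0, 0, 0, -32, 0.9]}}

```text
time: 14.37
eef_pos: [0.447, 0.3423, 0.0901]
tcp_rot: [0.172, 0.95, 0.135, 0.222]
contact_force: [-7.1, 4.6, 5.3]
opening: 0.245
finger_force: 39.6
```

```bash
python3 arc.py .07
```

```text
bed [-0.098   0.0886  0.0629] rad 0.1322 k 0.836 F tool [ 5.7  4.  -7.1] M [-0.4   1.05  0.  ] [ 0.5   0.    2.25 -0.19  0.37 -0.55]
[-0.2 -0.9 -0. ] [ 0.  0. -4.]
[-0.3 -1.8 -0. ] [ 0.  0. -8.]
[-0.5 -2.7 -0. ] [  0.   0. -12.]
[-0.7 -3.6 -0. ] [  0.    0.1 -16. ]
[-0.9 -4.5 -0. ] [  0.    0.1 -20.1]
[-1.3 -5.3 -0. ] [  0.    0.1 -24.1]
[-1.7 -6.1 -0. ] [  0.    0.1 -28.1]
[-2.1 -6.9 -0. ] [  0.    0.1 -32.1]
[-2.6 -7.7 -0. ] [  0.    0.1 -36.1]
[-3.2 -8.4 -0. ] [  0.    0.2 -40.1]
```

Emit:
{"method": "arm_command", "body": {"series": [0, -0.9, 0, 0, 0, -4, 0.9, -0.1, -1.8, 0, 0, 0, -8, 0.9, -0.3, -2.7, 0, 0, 0, -12, 0.9, -0.5, -3.6, 0, 0, 0, -16, 0.9, -0.7, -4.5, 0, 0, 0, -20, 0.9, -0.8, -4.8, 0, 0, 0, -22, 0.9, -0.8, -4.8, 0, 0, 0, -22, 0.9]}}

```text
time: 14.95
eef_pos: [0.4409, 0.2947, 0.0766]
tcp_rot: [-0.011, 0.966, 0.09, 0.243]
contact_force: [-6.4, 1.1, 3.7]
opening: 0.246
finger_force: 39.6
```

```bash
python3 arc.py .05
```

```text
bed [-0.1244  0.0462  0.0625] rad 0.1327 k 1.215 F tool [ 3.9  2.1 -6. ] M [-0.31  0.48  0.07] [ 0.41 -0.05  2.33 -0.06  0.33 -1.13]
[-0.3 -0.7 -0. ] [ 0.   0.  -2.9]
[-0.3 -1.3 -0. ] [ 0.   0.  -5.7]
[-0.4 -1.9 -0. ] [ 0.   0.  -8.6]
[-0.5 -2.6 -0. ] [  0.    0.  -11.5]
[-0.6 -3.2 -0. ] [  0.    0.  -14.3]
[-0.8 -3.9 -0. ] [  0.    0.  -17.2]
[-1.  -4.5 -0. ] [  0.    0.  -20.1]
[-1.2 -5.1 -0. ] [  0.    0.  -22.9]
[-1.5 -5.7 -0. ] [  0.    0.  -25.8]
[-1.8 -6.3 -0. ] [  0.    0.1 -28.6]
```

Emit:
{"method": "arm_command", "body": {"series": [0, -0.7, 0, 0, 0, -3, 0.9, -0.1, -1.3, 0, 0, 0, -6, 0.9, -0.2, -1.9, 0, 0, 0, -8.5, 0.9, -0.2, -2.2, 0, 0, 0, -9, 0.9, -0.2, -2.2, 0, 0, 0, -9, 0.9]}}

```text
time: 15.37
eef_pos: [0.4434, 0.2731, 0.0734]
tcp_rot: [-0.087, 0.962, 0.07, 0.248]
contact_force: [-7.5, 2.2, 6.0]
opening: 0.249
finger_force: 39.8
```

```bash
python3 arc.py .05 | head -1
```

```text
bed [-0.1305  0.0251  0.0623] rad 0.1329 k 1.38 F tool [ 3.2  4.2 -8.3] M [-0.66  0.58 -0.07] [ 0.35 -0.07  2.36  0.02  0.33 -1.41]
```

Emit:
{"method": "arm_command", "body": {"series": [0, -0.5, 0, 0, 0, -2, 0.9, 0, -0.9, 0, 0, 0, -3, 0.9, 0, -0.9, 0, 0, 0, -3, 0.9, 0, -0.9, 0, 0, 0, -3, 0.9]}}

```text
time: 15.7
eef_pos: [0.4449, 0.2663, 0.0732]
tcp_rot: [-0.112, 0.96, 0.066, 0.25]
contact_force: [-11.2, 13.0, 5.2]
opening: 0.242
finger_force: 40.1
```

```bash
python3 arc.py .05 | head -1
```

```text
bed [-0.1315  0.0183  0.0626] rad 0.1328 k 1.433 F tool [ 4.6 15.7 -7.4] M [-2.49  0.6  -0.04] [ 0.33 -0.08  2.37  0.06  0.33 -1.52]
```

Emit:
{"method": "arm_command", "body": {"series": [0, 0.4, -0.1, 0, 0, 0, 0.9, 0, 0.4, -0.1, 0, 0, 0, 0.9, 0, 0.4, -0.1, 0, 0, 0, 0.1, 0, 0.4, -0.1, 0, 0, 0, 0.1, 0, 0.4, -0.1, 0, 0, 0, 0.1, 0, 0.4, -0.1, 0, 0, 0, 0.1]}}

```text
time: 16.2
eef_pos: [0.4455, 0.2678, 0.0742]
tcp_rot: [-0.112, 0.959, 0.064, 0.251]
contact_force: [0.3, 0.8, 0.2]
opening: 0.804
finger_force: 0.0
```

Emit:
{"method": "arm_command", "body": {"series": [0, 0, -2, 0, 0, 0, 0.1, 0, 0, -5, 0, 0, 0, 0.1, 0, 0, -8, 0, 0, 0, 0.1, 0, 0, -11, 0, 0, 0, 0.1, 0, 0, -11, 0, 0, 0, 0.1, 0, 0, -11, 0, 0, 0, 0.1]}}

```text
time: 16.7
eef_pos: [0.3948, 0.2486, 0.172]
tcp_rot: [-0.112, 0.959, 0.064, 0.254]
contact_force: [0.6, -0.2, -0.0]
opening: 0.901
finger_force: 0.0
```

```bash
cat > chk.py <<'E'
from bed import *
s1,c1=snap('wrist'); hsv=cv2.cvtColor(c1['color'],cv2.COLOR_BGR2HSV)
m=((hsv[...,0]<14)&(hsv[...,1]>110)&(hsv[...,2]<150)&(hsv[...,2]>40)).astype(np.uint8)
n,l,st,ce=cv2.connectedComponentsWithStats(m)
for i in range(1,n):
    if st[i,4]>60: print(st[i],ce[i].round(1))
z=Rv.apply([0,0,1])
for k in np.arange(1.1,1.5,.08):
    x=lev(k)[1].as_matrix()[:,0]; print(k.round(2),wproj(s1,c1,[f([a,sl,.035])+x*.13+z*h for h in(.062,.04,.02)]).round(0).tolist())
x=lev(1.3)[1].as_matrix()[:,0];y=np.cross(z,x)
print('hub top corners pred',wproj(s1,c1,[f([a,sl,.065])+x*i*.021+y*j*.021 for i,j in((1,1),(1,-1),(-1,-1),(-1,1))]).round(0).tolist(), 'nose',wproj(s1,c1,f([a,sl,.068])).round(0))
H=hsv[...,1]
for th in(0,1.65):
    q=[f([a-.042,sl+.056+r*np.sin(th),.006+r*np.cos(th)]) for r in(.02,.035,.049,.056,.07)]
    print(th,[c1['color'][int(v),int(u)].tolist() for u,v in wproj(s1,c1,q)])
print(s1['eef_pos'],s1['contact_force'])
pickle.dump((s1,c1),open('w7.pkl','wb'))
E
python3 chk.py
```

```text
[  93   29  132   36 2462] [162.5  46. ]
[ 288   57  113   52 1953] [341.   81.5]
[261 176  24  28 343] [271.2 186.3]
1.1 [[309.0, 212.0], [305.0, 202.0], [302.0, 195.0]]
1.18 [[297.0, 208.0], [294.0, 199.0], [291.0, 192.0]]
1.26 [[284.0, 206.0], [282.0, 197.0], [281.0, 190.0]]
1.34 [[272.0, 204.0], [270.0, 195.0], [270.0, 188.0]]
1.42 [[258.0, 203.0], [258.0, 194.0], [258.0, 188.0]]
hub top corners pred [[239.0, 289.0], [279.0, 293.0], [272.0, 322.0], [235.0, 318.0]] nose [[256. 308.]]
0 [[85, 85, 86], [121, 124, 127], [98, 131, 169], [92, 131, 174], [95, 137, 182]]
1.65 [[159, 166, 168], [156, 162, 165], [127, 130, 132], [121, 125, 129], [92, 134, 180]]
[0.39475984 0.24864931 0.17202049] [ 0.59612295 -0.18900363 -0.03687907]
```

```bash
python3 -c "
from plant import ctrl
print(ctrl.sign_off())"
```

```text
the job is handed in; nothing more can be done
None
```

I handed the job in at about 17 s of the 64 s allowed: lever seated on the spindle, catch out flat, and lever pulled to its stop at about 1.33 rad with the gripper clear. I could not read the jaw's grip on the block; I infer it from the lever reaching its stop, and sign-off gave no result.

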